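Hang the turner under the spice shelf

TASK

Pick the steel turner up by its ball knob and, with it held clear of the worktop, ease the grip until it hangs plumb from the fingers, blade down. Take hold again so that it no longer swings, bring it plumb in under the shelf of the rack and lower it into the two-pronged hanger so that its guard plate rests on both prongs, then let go. Leave the rest of the kitchen things where they stand.

Things in the scene. Friction and masses are not known exactly. Their poses are not given: they have to be found in the camera images.
- turner: Steel turner, 0.3 kg +-20%. Origin: centre of its black ball knob (32 mm diameter, 22 mm above the worktop at the start). +x: along the handle from blade to knob (up when it hangs), y across the blade, z up at the start. Pinched by the knob across y it keeps its angle above 60 N, swings at 20 to 40 N, comes near plumb by 13 N, slips below 6 N. If the hand is tilted, the overswing may hit it.
- turner_guard (a point): On the turner, x = -66 mm, same axes: centre of the blade-side face of the steel guard plate, the face that is to rest on the prongs. The plate is 54 mm wide in y, 44 mm in z, 8 mm thick along x; at the start the turner lies on its lower edge and on the blade's end. Between knob and guard: round black grip, 17 mm diameter.
- turner_tip (a point): On the turner, middle of the blade's end, 180 mm from the knob's centre along the handle and 20 mm to its underside. Blade 64 mm long, 80 mm wide, 4 mm thick, sloping 11 degrees; from it to the guard runs a shaft 14 mm wide, 6 mm thick. The centre of mass lies 104 mm from the knob's centre and 8 mm to the underside, so hanging free the handle leans about 4 degrees.
- rack: Fixed utensil rack, 290 mm wide, 355 mm high, spice jars on its shelf. Origin on the worktop; its own -x is the open front, turned roughly to the robot, y across. Two posts (18 mm) at x = 68, y = +-130 mm, feet 10 mm high there (y beyond 119 mm); crossbar between them at prong height. The shelf overhangs the hanger: a gripper pointing straight down does not fit below it.
- rack_seat (a point): Where the guard point must come to rest, in the rack's axes: midway between the two steel prongs, level with their tops, 155 mm above the worktop, 22 mm in front of the rack's origin. The prongs run along x, each 12 mm wide, 26 mm apart (y 13 to 25 mm either side). The guard lies across them, the shaft between them.
- rack_lip (a point): On the rack, between the front ends of the prongs, 39 mm in front of the seat, at the top of the upturned lips (6 mm above the prongs' tops) in which the prongs end. The guard must pass over the lips.
- rack_edge (a point): On the rack, middle of the lower front edge of the wooden shelf above the hanger: 337 mm above the worktop, 10 mm in front of the seat. The shelf reaches 124 mm back from here and 145 mm to each side. A gripper tilted 35 to 45 degrees, its back leaning to the rack's front, fits below it.
- mug: Bystander: white mug, 80 mm high.
- bowl: Bystander: white bowl, 124 mm wide.
- jar: Bystander: amber jar, 85 mm high.
- can: Bystander: can, 100 mm high.
- mill: Bystander: wooden pepper mill, 147 mm high.
- saucer: Bystander: white saucer, 120 mm wide.
- spoon: Bystander: steel spoon.
There are look-alikes about, which are no part of the job. Leave any turquoise look-alike of the turner alone.

How it is judged:
On the way, in this order (a step that is already met when the one before it is completed fails the run):
1. the turner hangs plumb (within 15 degrees) and still from the fingers, clear of the worktop and not yet at the hanger (angle between turner's own x axis and vertical below 0.26 rad and height (world z) of turner above 0.19 m and angular speed of turner below 0.6 rad/s and contact force between turner and the fingers above 1 N and horizontal distance between turner_guard and rack_seat above 0.09 m), for 0.3 s.
2. still held, it is brought plumb (within 17 degrees) in between the prongs, the guard above them (angle between turner's own x axis and vertical below 0.3 rad and contact force between turner and the fingers above 1 N and horizontal distance between turner_guard and rack_seat below 0.03 m and z of turner_guard in the frame of rack_seat between -0.004 and 0.04 m).
At the end, for the whole second after the job is handed in: The turner hangs at rest, blade down and within 10 degrees of plumb, its guard lying across both prongs (underside within 6 mm of their tops, within 20 degrees of square to them) within 30 mm of the seat point; everything released (horizontal distance between turner_guard and rack_seat below 0.03 m and z of turner_guard in the frame of rack_seat between -0.006 and 0.006 m and angle between the y axis of turner and the y axis of rack, either way round below 0.35 rad and angle between turner's own x axis and vertical below 0.17 rad and linear speed of turner below 0.05 m/s); the robot touches nothing.
It fails at once if the turner swings (more than 23 degrees from plumb) within 100 mm of the hanger's seat (distance between turner_guard and rack_seat below 0.1 m and angle between turner's own x axis and vertical above 0.4 rad).
It fails at once if a bystander is moved by more than 30 mm (distance of any of mug, bowl, jar, can, mill, saucer, spoon from where it was at the start of the episode above 0.03 m).
It also fails if it takes over 62 s, if anything falls off the work surface, if the arm or the gripper's body presses on something with over 40 N, if the wrist force passes 120 N, or if a joint passes its speed limit or range.

ROBOT

A 6-joint arm with a two-finger parallel gripper is mounted at the origin on the work surface. World frame = base frame: x ahead of the robot, y to its left, z up, the work surface at z = 0. Lengths are in m, angles in rad, forces in N, time in s.
With the tool pointing down it reaches from about 0.425 to 0.95 m from the base axis. Payload 3.5 kg.
Tool frame: the origin (TCP) lies on the centre line of the jaws, within the pads' length; the fingertips stand 17 mm ahead of it and the grasp point (between the pads) lies 2 mm behind it; z points along the fingers, y is the line along which they close (so a half turn about z gives the same grasp; the last joint's range is limited). The gripper opens to 85 mm and grips with 20 to 120 N. Pads are 22 mm wide; open, the fingers measure 114 mm over their backs; the gripper's body (76 mm by 85 mm) begins 54 mm behind the grasp point. The pads swing forward as they close: fully open they stand 13 mm farther back than shut.
Start: joints at [-1.345, 0.286, 1.577, -0, 1.279, -0.15], TCP at [0.248, -0.628, 0.248] pointing down, gripper open.
Joint ranges: [-2.77, 2.77], [-0.9, 2.22], [0.21, 2.48], [-1.53, 4.67], [0.24, 2.81], [-2.84, 2.84]. Speed limits (rad/s): [2.79, 2.79, 3.14, 3.14, 3.14, 3.14].

INTERFACE

Orientations are given as a unit quaternion [x, y, z, w].
In Python, from plant import ctrl gives the robot as it stands. The module is installed in compiled form; this text tells all that it offers.
- The arm moves only by the tool drive_tool, never from a script. Its argument "moves" is a list of rows, each a list of 3 entries, a list of its own where there are three numbers: the turn, a rotation vector about the tool's x, y, z in rad, then the shift along the tool's x, y, z in m, then the finger opening in m, from 0 to 0.0854. A call has 1 to 5 rows; each row shifts and turns the commanded pose from where the row before left it, along the tool's axes as they then stand; what a row does not reach is not made up. A row lasts 1/8 s, in which the tool goes at most 62.5 mm and 10.7 degrees, less where a joint would pass 70% of its speed; a pose out of reach is approached as far as the arm can. A call with a gripper value outside its range is refused whole. The fingers move at their own pace and stop on an object; "grip_force" is the grip in N (left out, the last holds). Time passes only in rows, so rows that do not move let the fingers close. It gives the time, the measured TCP pose, the force, the opening and the grip force at its end, in the units of the state.
- ctrl.get_state(): the state, without advancing time (a new reading comes with each control period).
- ctrl.read_camera(name): name is "side" or "top" or "wrist"; returns a dict with "image" (400x640x3 uint8, red, green, blue), "fx", "fy", "cx", "cy" (pixels), "dist" ([k1, k2, p1, p2, k3] as OpenCV has them; the pictures are not rectified), "R" (3x3) and "t" (3): a world point X has camera coordinates R X + t. Camera axes: x right, y down, z forward; pixel columns grow to the right and rows downward; lengths in m; the calibration is good to about 2 mm. A picture is of the moment at which its call begins. There is no depth.
- ctrl.sign_off(): hands the job in; it is judged then, once.
The state is a dict: "time": time; "qpos": joint angles; "dq": joint speeds; "joint_efforts": joint torques, N m; "eef_pos": TCP position; "tcp_rot": TCP orientation; "contact_force": force on the tool from outside, world axes, zero at the start; "wrist_torque": the same for the moment, N m; "opening": opening from 0.0 (shut) to 1.0 (fully open); "finger_force": force on a finger pad.
Only numpy, scipy, OpenCV 4.12 (cv2) and the standard library are available. Lean on these libraries where they do the work, as an engineer would, in place of code of your own. Each camera call takes 0.05 s, during which the arm holds its last target. There are 200 camera calls.

## Working session

There is one attempt and no reset: what is moved stays moved. The work goes in short steps, Python scripts to look and compute and a tool call to move; the robot and the scene stay as the last step left them, time stands still between calls to the robot, and variables do not carry over. Pictures are saved under pics/ and viewed, at most 13 in all, crops included, and the job is handed in when it is done.

Besides the shell and the picture viewer there is one more tool, called after ">>>" by a JSON object that holds its "fn" and its "kwargs". drive_tool: Moves the arm, as the interface text tells. Its arguments: {"type":"object","properties":{"moves":{"type":"array","items":{"type":"array"}},"grip_force":{"type":"number"}},"required":["moves"]}

```bash
mkdir -p pics; cat > h.py <<'E'
import numpy as np,cv2
from plant import ctrl
from scipy.spatial.transform import Rotation as Ro
def ray(c,u,v):
    K=np.array([[c['fx'],0,c['cx']],[0,c['fy'],c['cy']],[0,0,1.]])
    p=cv2.undistortPoints(np.array([[[u,v]]],float),K,np.array(c['dist'],float))[0,0]
    R=np.array(c['R']);t=np.array(c['t'])
    return -R.T@t, R.T@np.array([p[0],p[1],1.])
def onz(c,u,v,z):
    o,d=ray(c,u,v); return o+d*(z-o[2])/d[2]
def proj(c,X):
    K=np.array([[c['fx'],0,c['cx']],[0,c['fy'],c['cy']],[0,0,1.]])
    p,_=cv2.projectPoints(np.array(X,float).reshape(-1,1,3),cv2.Rodrigues(np.array(c['R']))[0],np.array(c['t'],float),K,np.array(c['dist'],float))
    return p.reshape(-1,2)
def tri(c1,p1,c2,p2):
    (o1,d1),(o2,d2)=ray(c1,*p1),ray(c2,*p2)
    s=np.linalg.lstsq(np.stack([d1,-d2],1),o2-o1,rcond=None)[0]
    a,b=o1+s[0]*d1,o2+s[1]*d2
    return (a+b)/2,np.linalg.norm(a-b)
def snap(n,f):
    c=ctrl.read_camera(n); cv2.imwrite('pics/'+f+'.png',c['image'][:,:,::-1]); 
    import pickle; pickle.dump(c,open('pics/'+f+'.pkl','wb')); return c
def load(f):
    import pickle; return pickle.load(open('pics/'+f+'.pkl','rb'))
E
python3 - <<'E'
from h import *
for n in('top','side'):
    c=snap(n,n+'0'); R=np.array(c['R']);print(n,-R.T@np.array(c['t']),R[2])
print(ctrl.get_state())
E
```

```text
top [0.48203502 0.00289244 1.31780568] [ 0.03906651 -0.00700625 -0.99921205]
side [-0.25986729 -0.85683943  1.3582096 ] [ 0.4718733   0.53998424 -0.69695955]
{'time': 0.1, 'qpos': array([-1.34497850e+00,  2.87116024e-01,  1.57804816e+00,  2.95507932e-05,
        1.27860108e+00, -1.49994770e-01]), 'dq': array([ 0.00170624, -0.00088909, -0.00239242,  0.00205185, -0.00273137,
        0.00213018]), 'joint_efforts': array([ 4.40485410e-04, -4.07295513e+01, -2.93698668e+01, -1.81475434e-04,
        3.42116829e-03, -3.15972869e-06]), 'eef_pos': array([ 0.2476536 , -0.62732127,  0.24704998]), 'tcp_rot': array([ 9.82397714e-01,  1.86798155e-01, -2.70392951e-05, -1.08606063e-03]), 'contact_force': array([-0.27713448,  0.10854629, -0.30173361]), 'wrist_torque': array([ 0.03049009, -0.00088978,  0.01326907]), 'finger_force': 0.0, 'opening': 0.9988276106855111}
```

View pics/top0.png

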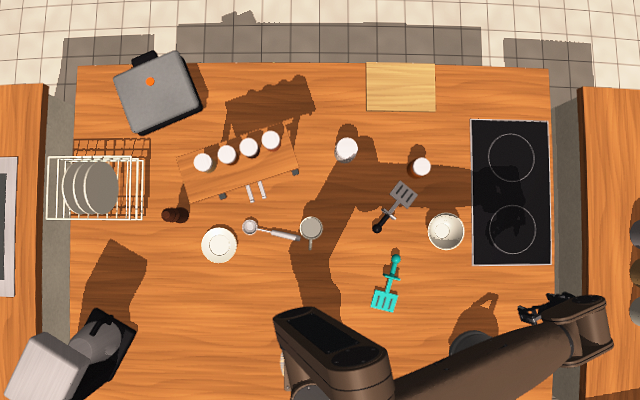

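View pics/side0.png

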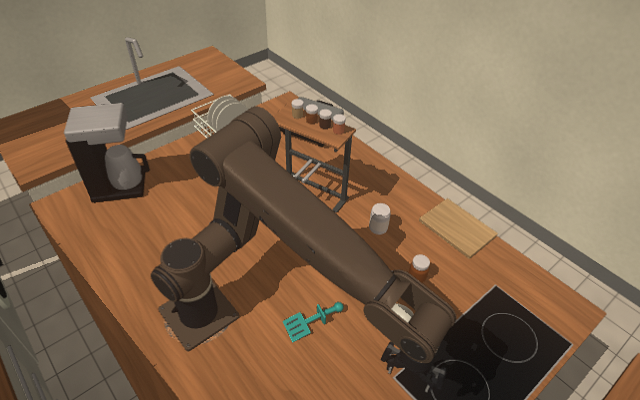

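The top view shows these candidates for the turner:
- a turner with a black knob at (377,227) and a steel blade at (403,193)
- a turquoise look-alike with its knob at (396,258)
- a spoon at (250,227)–(295,238)

By the description I choose the black-knob one at (377,227). The rack is at about (240,170), with its prongs near (252,190) and (262,187). I'll check both in a close crop.

```bash
python3 - <<'E'
from h import *
c=load('top0'); im=c['image'][:,:,::-1]
a=cv2.resize(im[175:245,345:425],None,fx=5,fy=5,interpolation=cv2.INTER_CUBIC)
b=cv2.resize(im[140:210,170:310],None,fx=5/1.75,fy=5/1.75,interpolation=cv2.INTER_CUBIC)
b=cv2.copyMakeBorder(b,0,350-b.shape[0],0,0,cv2.BORDER_CONSTANT)
cv2.imwrite('pics/crop1.png',np.hstack([a,b]))
print(c['fx'],c['cx'],c['cy'])
for n,p,z in[('knob',(377,227),.022),('blade',(405,189),.01),('bowl',(445,231),.04),('mug',(311,229),.08),('saucer',(219,245),.02),('mill',(175,215),.1),('prong',(257,190),.155),('frontL',(192,203),.337),('frontR',(300,167),.337),('turq',(396,258),.02)]: print(n,onz(c,*p,z).round(3))
E
```

```text
389.2013246886727 314.64911743530763 203.75560831183844
knob [ 0.456 -0.214  0.022]
blade [ 0.584 -0.312  0.01 ]
bowl [ 0.443 -0.439  0.04 ]
mug [0.45  0.006 0.08 ]
saucer [0.394 0.313 0.02 ]
mill [0.493 0.435 0.1  ]
prong [0.568 0.168 0.155]
frontL [0.521 0.307 0.337]
frontR [0.613 0.033 0.337]
turq [ 0.352 -0.279  0.02 ]
```

View pics/crop1.png

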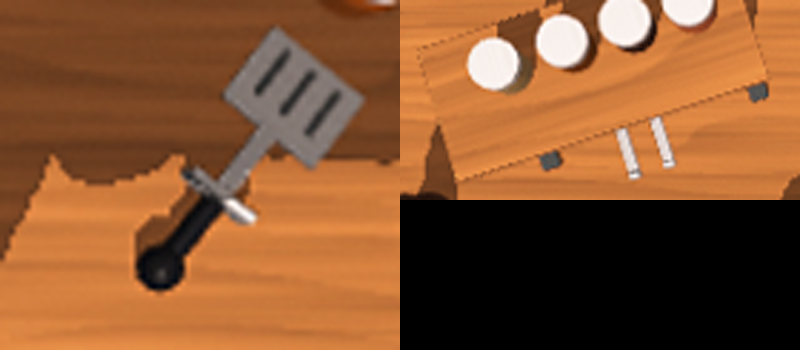

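The crop confirms it: black ball knob at full-image (377,228.6), steel blade end at (409,187.4), and no turquoise on it. The prong front ends are at (251.9,201.6) and (264.2,197.1).

```bash
python3 - <<'E'
from h import *
c=load('top0'); im=c['image']
g=im.astype(int).max(2); roi=np.zeros(g.shape,bool); roi[220:236,368:386]=1
m=(g<60)&roi; m=cv2.morphologyEx(m.astype('uint8'),cv2.MORPH_OPEN,cv2.getStructuringElement(2,(6,6)))
ys,xs=np.nonzero(m); print('dark',xs.mean(),ys.mean(),len(xs))
k=onz(c,xs.mean(),ys.mean(),.022); k2=onz(c,377,228.6,.022);b=onz(c,409,187.4,.004)
print('knob',k.round(4),k2.round(4),'blade',b.round(4),'dist',np.linalg.norm(b-k))
d=k2-b; th=np.arctan2(d[1],d[0]); print('handle yaw deg',np.degrees(th))
L=(onz(c,251.9,201.6,.161)+onz(c,264.2,197.1,.161))/2
fl,fr=onz(c,189.3,203.4,.337),onz(c,298.5,168,.337)
ey=fl-fr; print('len',np.linalg.norm(ey)); ey/=np.linalg.norm(ey); ex=np.array([ey[1],-ey[0],0])
print('rack yaw',np.degrees(np.arctan2(ex[1],ex[0])),'lip',L,'seat via lip',L+.037*ex,'seat via shelf',(fl+fr)/2+.010*ex)
s=ctrl.get_state(); print(Ro.from_quat(s['tcp_rot']).as_matrix().round(3))
E
```

```text
dark 378.3103448275862 226.10344827586206 29
knob [ 0.4588 -0.2189  0.022 ] [ 0.4505 -0.2145  0.022 ] blade [ 0.5903 -0.3276  0.004 ] dist 0.17158190979259788
handle yaw deg 141.0148404275937
len 0.29151444344232585
rack yaw 18.12722853669253 lip [0.53979742 0.16339286 0.161     ] seat via lip [0.57496104 0.1749046  0.161     ] seat via shelf [0.57501273 0.17884376 0.337     ]
[[ 0.93   0.367 -0.   ]
 [ 0.367 -0.93   0.002]
 [ 0.    -0.002 -1.   ]]
```

>>> {"fn": "drive_tool", "kwargs": {"moves": [[[0,0,0],[0.0426,-0.0385,0],0.0854],[[0,0,0],[0.0426,-0.0385,0],0.0854],[[0,0,0],[0.0426,-0.0385,0],0.0854],[[0,0,0],[0.0426,-0.0385,0],0.0854],[[0,0,0],[0.0426,-0.0385,0],0.0854]], "grip_force": 100}}

```text
time: 0.72
eef_pos: [0.3756, -0.3687, 0.2478]
tcp_rot: [0.982, 0.187, -0.0, -0.0]
contact_force: [0.8, -0.4, -0.7]
opening: 0.996
finger_force: 0.0
```

>>> {"fn": "drive_tool", "kwargs": {"moves": [[[0,0,0],[0.0426,-0.0385,0],0.0854],[[0,0,0],[0.0426,-0.0385,0],0.0854],[[0,0,0],[0.0426,-0.0385,0],0.0854],[[0,0,0.176],[0,0,0],0.0854],[[0,0,0.176],[0,0,0],0.0854]]}}

```text
time: 1.35
eef_pos: [0.4519, -0.215, 0.2478]
tcp_rot: [1.0, 0.01, -0.0, -0.0]
contact_force: [-0.4, -0.4, 0.2]
opening: 0.998
finger_force: 0.0
```

>>> {"fn": "drive_tool", "kwargs": {"moves": [[[0,0,0.176],[0,0,0],0.0854],[[0,0,0.176],[0,0,0],0.0854],[[0,0,0.176],[0,0,0],0.0854],[[0,0,0.176],[0,0,0],0.0854],[[0,0,0],[0,0,0],0.0854]]}}

```text
time: 1.98
eef_pos: [0.4515, -0.2161, 0.2478]
tcp_rot: [0.943, -0.333, -0.0, -0.0]
contact_force: [-0.3, -0.2, 0.1]
opening: 0.999
finger_force: 0.0
```

```bash
python3 - <<'E'
from h import *
c=snap('wrist','w1'); s=ctrl.get_state(); print(s['time'],s['eef_pos'],Ro.from_quat(s['tcp_rot']).as_matrix().round(3),s['qpos'].round(2))
print(proj(c,[[.451,-.215,.022],[.59,-.3276,.004]]))
E
```

```text
2.025 [ 0.45153155 -0.21612892  0.24792486] [[ 0.779 -0.627 -0.001]
 [-0.627 -0.779  0.   ]
 [-0.001  0.    -1.   ]] [-0.65 -0.1   2.    0.    1.25  1.6 ]
[[322.74780612 169.40847384]
 [323.37726087   3.37717414]]
```

View pics/w1.png

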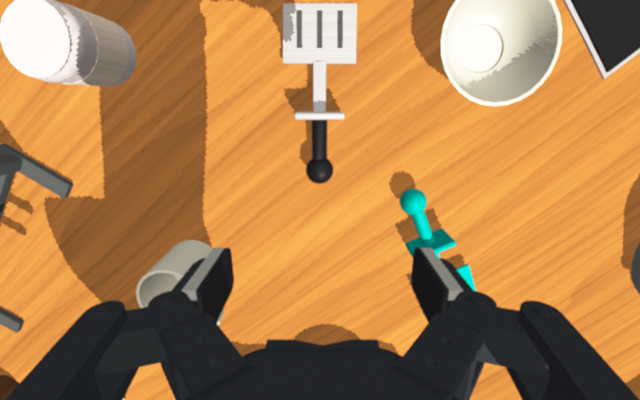

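Wrist view: the black knob is at (319.5,170.5) and the handle runs straight up to the blade, so the tool yaw is right. The turquoise knob at (413,203) is well aside.

```bash
python3 - <<'E'
from h import *
c=load('w1'); s=ctrl.get_state(); R=Ro.from_quat(s['tcp_rot']).as_matrix()
im=c['image'].astype(int).max(2); m=np.zeros(im.shape,'uint8'); m[150:190,300:340]=im[150:190,300:340]<70
m=cv2.morphologyEx(m,cv2.MORPH_OPEN,cv2.getStructuringElement(2,(19,19)));y,x=np.nonzero(m);print(x.mean(),y.mean(),len(x))
for z in(.022,):
    k=onz(c,x.mean(),y.mean(),z);print(k,'tool shift',R.T@(k-s['eef_pos']))
t=onz(c,413,203,.02);print('turq',R.T@(t-s['eef_pos']))
E
```

```text
nan nan 0
[nan nan nan] tool shift [nan nan nan]
turq [-0.0428558   0.10930716  0.22795671]<stdin>:4: RuntimeWarning: Mean of empty slice.
  ret = ret.dtype.type(ret / rcount)
<stdin>:6: RuntimeWarning: Mean of empty slice.
```

>>> {"fn": "drive_tool", "kwargs": {"moves": [[[0,0,0],[-0.0023,-0.0035,0.055],0.055],[[0,0,0],[0,0,0.055],0.055],[[0,0,0],[0,0,0.055],0.055],[[0,0,0],[0,0,0.04],0.055],[[0,0,0],[0,0,0.022],0.055]]}}

```text
time: 2.65
eef_pos: [0.4507, -0.2111, 0.0186]
tcp_rot: [0.943, -0.332, -0.002, -0.001]
contact_force: [-0.0, -0.7, 0.5]
opening: 0.642
finger_force: 0.0
```

>>> {"fn": "drive_tool", "kwargs": {"moves": [[[0,0,0],[0,0,0],0.02],[[0,0,0],[0,0,0],0.02],[[0,0,0],[0,0,0],0.02],[[0,0,0],[0,0,0],0.02],[[0,0,0],[0,0,0],0.02]], "grip_force": 100}}

```text
time: 3.28
eef_pos: [0.4525, -0.2123, 0.0219]
tcp_rot: [0.943, -0.333, 0.001, 0.0]
contact_force: [0.1, 0.4, -1.3]
opening: 0.328
finger_force: 98.5
```

>>> {"fn": "drive_tool", "kwargs": {"moves": [[[0,0,0],[0,0,-0.02],0.02],[[0,0,0],[0,0,-0.055],0.02],[[0,0,0],[0,0,-0.06],0.02],[[0,0,0],[0,0,-0.06],0.02],[[0,0,0],[0,0,-0.06],0.02]]}}

```text
time: 3.9
eef_pos: [0.4514, -0.2116, 0.2777]
tcp_rot: [0.943, -0.334, -0.001, -0.0]
contact_force: [0.6, -1.2, -3.6]
opening: 0.331
finger_force: 98.9
```

>>> {"fn": "drive_tool", "kwargs": {"moves": [[[0,0,0],[0,0,-0.06],0.02],[[0,0,0],[0,0,-0.02],0.02],[[0,0,0],[0,0,0],0.02],[[0,0,0],[0,0,0],0.02]]}}

```text
time: 4.4
eef_pos: [0.4511, -0.2114, 0.3522]
tcp_rot: [0.943, -0.334, -0.003, -0.001]
contact_force: [0.2, -0.2, -3.3]
opening: 0.327
finger_force: 98.9
```

```bash
python3 - <<'E'
from h import *
snap('side','s2');snap('top','t2');w=snap('wrist','w2')
im=np.hstack([cv2.imread('pics/s2.png')[100:400,200:560],cv2.imread('pics/w2.png')[0:300,130:510]])
cv2.imwrite('pics/v2.png',im); print(ctrl.get_state()['eef_pos'])
E
```

```text
[ 0.45143677 -0.21162981  0.35308104]
```

View pics/v2.png

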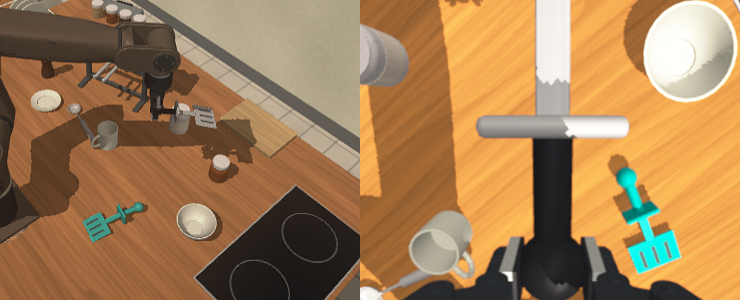

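The side view (left crop) shows the turner held level from the knob at about (162,112), well above the worktop. The wrist view shows the handle straight up from the pads. Now I ease the grip.

>>> {"fn": "drive_tool", "kwargs": {"moves": [[[0,0,0],[0,0,0],0.02],[[0,0,0],[0,0,0],0.02],[[0,0,0],[0,0,0],0.02],[[0,0,0],[0,0,0],0.02],[[0,0,0],[0,0,0],0.02]], "grip_force": 35}}

```text
time: 5.18
eef_pos: [0.4522, -0.2121, 0.3564]
tcp_rot: [0.943, -0.334, 0.0, 0.0]
contact_force: [-0.1, 0.4, -3.6]
opening: 0.331
finger_force: 98.9
```

>>> {"fn": "drive_tool", "kwargs": {"moves": [[[0,0,0],[0,0,0],0.02],[[0,0,0],[0,0,0],0.02],[[0,0,0],[0,0,0],0.02],[[0,0,0],[0,0,0],0.02],[[0,0,0],[0,0,0],0.02]], "grip_force": 20}}

```text
time: 5.8
eef_pos: [0.4521, -0.2121, 0.3563]
tcp_rot: [0.943, -0.334, 0.0, -0.0]
contact_force: [-0.4, -0.7, -2.3]
opening: 0.329
finger_force: 98.9
```

```bash
python3 - <<'E'
from h import *
snap('side','s3');snap('wrist','w3')
im=np.hstack([cv2.imread('pics/s3.png')[100:400,200:560],cv2.imread('pics/w3.png')[100:400,130:510]])
cv2.imwrite('pics/v3.png',im); s=ctrl.get_state();print(s['eef_pos'],s['wrist_torque'],s['contact_force'])
E
```

```text
[ 0.45214443 -0.21211688  0.35631988] [0.21639288 0.26407735 0.00825229] [ 0.16903204  0.14817372 -3.41548989]
```

View pics/v3.png

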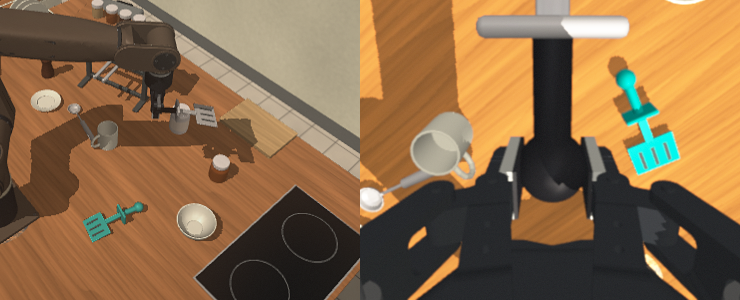

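The finger force is still 98.9 N and the turner is still level (side view, right of (162,112)). So the new force isn't taken up while the opening command stays the same; I'll try a slightly changed opening.

>>> {"fn": "drive_tool", "kwargs": {"moves": [[[0,0,0],[0,0,0],0.024],[[0,0,0],[0,0,0],0.024]], "grip_force": 40}}

```text
time: 6.15
eef_pos: [0.4521, -0.2121, 0.3563]
tcp_rot: [0.943, -0.334, 0.0, 0.0]
contact_force: [0.0, 0.4, -2.5]
opening: 0.326
finger_force: 98.9
```

>>> {"fn": "drive_tool", "kwargs": {"moves": [[[0,0,0],[0,0,0],0.029],[[0,0,0],[0,0,0],0.029]], "grip_force": 40}}

```text
time: 6.4
eef_pos: [0.4521, -0.2121, 0.3563]
tcp_rot: [0.943, -0.334, -0.0, -0.0]
contact_force: [0.1, 0.6, -3.1]
opening: 0.341
finger_force: 58.1
```

>>> {"fn": "drive_tool", "kwargs": {"moves": [[[0,0,0],[0,0,0],0.0295],[[0,0,0],[0,0,0],0.0295],[[0,0,0],[0,0,0],0.0295],[[0,0,0],[0,0,0],0.0295],[[0,0,0],[0,0,0],0.0295]], "grip_force": 20}}

```text
time: 7.02
eef_pos: [0.4523, -0.2122, 0.3563]
tcp_rot: [0.943, -0.334, 0.0, 0.0]
contact_force: [0.2, -0.1, -2.7]
opening: 0.348
finger_force: 42.2
```

>>> {"fn": "drive_tool", "kwargs": {"moves": [[[0,0,0],[0,0,0],0.0298],[[0,0,0],[0,0,0],0.0298],[[0,0,0],[0,0,0],0.0298],[[0,0,0],[0,0,0],0.0298],[[0,0,0],[0,0,0],0.0298]]}}

```text
time: 7.65
eef_pos: [0.4521, -0.2121, 0.3563]
tcp_rot: [0.943, -0.334, -0.0, 0.0]
contact_force: [-0.3, -0.4, -2.9]
opening: 0.354
finger_force: 34.7
```

```bash
python3 - <<'E'
from h import *
s=ctrl.get_state();R=Ro.from_quat(s['tcp_rot']).as_matrix();print(R.T@s['wrist_torque'],R.T@s['contact_force'])
E
```

```text
[-0.02792673 -0.14613553 -0.03589713] [0.01104502 0.51198886 2.94391385]
```

The torque shows it has swung to roughly 25° from plumb. I'll yaw to the rack's heading, then tilt the hand back 40° while the grip is loose, before the final easing.

>>> {"fn": "drive_tool", "kwargs": {"moves": [[[0,0,-0.1655],[0,0,0],0.0298],[[0,0,-0.1655],[0,0,0],0.0298],[[0,0,-0.1655],[0,0,0],0.0298],[[0,0,-0.1655],[0,0,0],0.0298],[[0,0,-0.1655],[0,0,0],0.0298]]}}

```text
time: 8.28
eef_pos: [0.4521, -0.2122, 0.3564]
tcp_rot: [0.997, 0.076, -0.0, 0.0]
contact_force: [0.1, 0.3, -2.7]
opening: 0.349
finger_force: 34.7
```

>>> {"fn": "drive_tool", "kwargs": {"moves": [[[0,0,-0.1655],[0,0,0],0.0298],[[0,0.175,0],[0,0,0],0.0298],[[0,0.175,0],[0,0,0],0.0298],[[0,0.175,0],[0,0,0],0.0298],[[0,0.175,0],[0,0,0],0.0298]]}}

```text
time: 8.9
eef_pos: [0.4519, -0.2124, 0.357]
tcp_rot: [0.927, 0.147, 0.341, -0.052]
contact_force: [0.9, 0.1, -2.8]
opening: 0.35
finger_force: 34.5
```

>>> {"fn": "drive_tool", "kwargs": {"moves": [[[0,0,0],[0,0,0],0.0301],[[0,0,0],[0,0,0],0.0301],[[0,0,0],[0,0,0],0.0304],[[0,0,0],[0,0,0],0.0304],[[0,0,0],[0,0,0],0.0304]]}}

```text
time: 9.52
eef_pos: [0.4526, -0.2119, 0.3567]
tcp_rot: [0.928, 0.147, 0.339, -0.053]
contact_force: [0.9, 0.8, -2.5]
opening: 0.361
finger_force: 20.7
```

```bash
python3 - <<'E'
from h import *
s=ctrl.get_state();R=Ro.from_quat(s['tcp_rot']).as_matrix();print(R.T@s['wrist_torque'],R.T@s['contact_force'],R.round(3),s['qpos'].round(2))
E
```

```text
[-0.03177735 -0.57565521 -0.00553318] [-0.73318292 -0.49825793  2.62790942] [[ 0.727  0.309  0.613]
 [ 0.236 -0.951  0.199]
 [ 0.644  0.    -0.765]] [-0.95 -0.4   2.13  0.7   1.24  0.13]
```

>>> {"fn": "drive_tool", "kwargs": {"moves": [[[0,0,0],[0,0,0],0.0305],[[0,0,0],[0,0,0],0.0306],[[0,0,0],[0,0,0],0.0306],[[0,0,0],[0,0,0],0.0306],[[0,0,0],[0,0,0],0.0306]]}}

```text
time: 10.15
eef_pos: [0.4521, -0.2121, 0.3563]
tcp_rot: [0.928, 0.146, 0.339, -0.053]
contact_force: [0.5, -1.0, -2.4]
opening: 0.36
finger_force: 16.7
```

```bash
python3 - <<'E'
from h import *
snap('side','s4');snap('wrist','w4')
im=np.hstack([cv2.resize(cv2.imread('pics/s4.png')[120:270,280:460],None,fx=2,fy=2),cv2.imread('pics/w4.png')[100:400,130:510]])
cv2.imwrite('pics/v4.png',im); s=ctrl.get_state();R=Ro.from_quat(s['tcp_rot']).as_matrix();print(s['eef_pos'],R.T@s['wrist_torque'],s['finger_force'])
for a in(-15,0,15,25):
  for n in('side','wrist'):
    c=load(('s4'if n=='side'else'w4'))
    e=np.array([.951,.309,0]);d=np.array([0,0,-1])*np.cos(np.radians(a))+e*np.sin(np.radians(a))
    k=s['eef_pos']-.002*R[:,2]
    print(a,n,proj(c,[k,k+.066*d]).round(1).tolist())
E
```

```text
[ 0.45214043 -0.21214152  0.35632545] [-0.01535559 -0.59814481 -0.06015618] 16.69180691242218
-15 side [[354.5, 208.4], [350.1, 226.8]]
-15 wrist [[326.0, 273.1], [324.8, 317.5]]
0 side [[354.5, 208.4], [352.8, 223.7]]
0 wrist [[326.0, 273.1], [324.7, 289.9]]
15 side [[354.5, 208.4], [355.6, 219.6]]
15 wrist [[326.0, 273.1], [324.6, 263.1]]
25 side [[354.5, 208.4], [357.4, 216.5]]
25 wrist [[326.0, 273.1], [324.6, 245.8]]
```

View pics/v4.png

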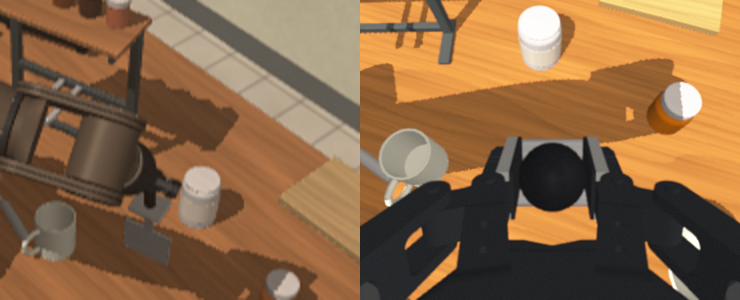

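The wrist view shows the ball at (323,278) between the pads, with the gray guard hidden behind it at about row 272. The side view shows the turner hanging almost straight down from (355,207) to (353,246), leaning forward about 5–10°. I'll ease once more, turn the hand 7° further while loose, grip firmly, then turn 7° back to take out the lean.

>>> {"fn": "drive_tool", "kwargs": {"moves": [[[0,0,0],[0,0,0],0.0307],[[0,0.06,0],[0,0,0],0.0307],[[0,0.06,0],[0,0,0],0.0307],[[0,0,0],[0,0,0],0.0307],[[0,0,0],[0,0,0],0.0307]]}}

```text
time: 10.88
eef_pos: [0.4522, -0.2123, 0.3566]
tcp_rot: [0.906, 0.143, 0.393, -0.062]
contact_force: [-0.4, -0.4, -2.6]
opening: 0.358
finger_force: 14.8
```

>>> {"fn": "drive_tool", "kwargs": {"moves": [[[0,0,0],[0,0,0],0.02],[[0,0,0],[0,0,0],0.02],[[0,0,0],[0,0,0],0.02],[[0,-0.06,0],[0,0,0],0.02],[[0,-0.06,0],[0,0,0],0.02]], "grip_force": 100}}

```text
time: 11.5
eef_pos: [0.4521, -0.2122, 0.3563]
tcp_rot: [0.928, 0.146, 0.338, -0.053]
contact_force: [-0.5, 0.7, -2.7]
opening: 0.325
finger_force: 98.6
```

>>> {"fn": "drive_tool", "kwargs": {"moves": [[[0,0,0],[0,0,0],0.02],[[0,0,0],[0,0,0],0.02],[[0,0,0],[0,0,0],0.02],[[0,0,0],[0,0,0],0.02]]}}

```text
time: 12.0
eef_pos: [0.452, -0.2122, 0.356]
tcp_rot: [0.928, 0.146, 0.339, -0.054]
contact_force: [0.2, 0.4, -3.0]
opening: 0.331
finger_force: 98.8
```

```bash
python3 - <<'E'
from h import *
c=snap('side','s5');snap('wrist','w5')
cv2.imwrite('pics/v5.png',np.hstack([cv2.resize(cv2.imread('pics/s5.png')[180:280,310:400],None,fx=4,fy=4),cv2.resize(cv2.imread('pics/w5.png')[220:340,260:390],None,fx=3.33,fy=3.33)[:400]]))
s=ctrl.get_state();R=Ro.from_quat(s['tcp_rot']).as_matrix();print(s['eef_pos'],R[:,2])
k=s['eef_pos']-.002*R[:,2];e=np.array([.951,.309,0]);y=np.array([-.309,.951,0]);w=load('w5')
for a in(-10,0,10):
    a=np.radians(a);x=-(np.array([0,0,-1])*np.cos(a)+e*np.sin(a));z=np.cross(x,y)*1; z=z if z@e>0 else -z
    print('side knob,guard,tip',proj(c,[k,k-.066*x,k-.18*x-.02*z]).round(1).tolist(),'wrist guard c/front/back top',proj(w,[k-.058*x,k-.058*x+.022*z,k-.058*x-.022*z]).round(1).tolist())
E
```

```text
[ 0.45204278 -0.21218181  0.35619224] [ 0.61306655  0.19825715 -0.76475062]
side knob,guard,tip [[354.5, 208.5], [351.0, 225.9], [342.3, 257.4]] wrist guard c/front/back top [[324.9, 305.0], [324.7, 270.7], [325.2, 343.6]]
side knob,guard,tip [[354.5, 208.5], [352.8, 223.7], [347.1, 252.0]] wrist guard c/front/back top [[324.9, 288.4], [324.7, 253.9], [325.0, 325.8]]
side knob,guard,tip [[354.5, 208.5], [354.7, 221.1], [352.0, 245.5]] wrist guard c/front/back top [[324.8, 272.0], [324.7, 237.6], [324.9, 308.0]]
```

View pics/v5.png

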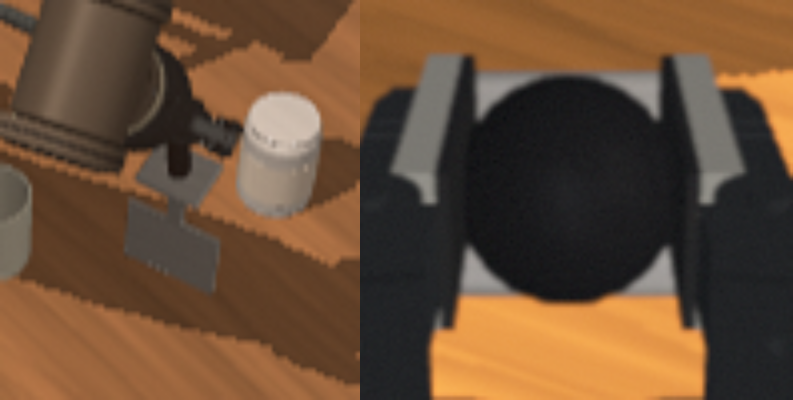

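The guard edges are at wrist rows 242 and 309, which means a forward lean of about 8°, steady. Next I carry it level to a point in front of the hanger.

>>> {"fn": "drive_tool", "kwargs": {"moves": [[[0,-0.035,0],[0.0078,-0.0208,0.0066],0.02],[[0,0,0],[0.0155,-0.0415,0.0131],0.02],[[0,0,0],[0.0155,-0.0415,0.0131],0.02],[[0,0,0],[0.0155,-0.0415,0.0131],0.02],[[0,0,0],[0.0155,-0.0415,0.0131],0.02]]}}

```text
time: 12.72
eef_pos: [0.4814, -0.0048, 0.3534]
tcp_rot: [0.934, 0.147, 0.323, -0.051]
contact_force: [0.8, -0.4, -3.2]
opening: 0.324
finger_force: 99.0
```

>>> {"fn": "drive_tool", "kwargs": {"moves": [[[0,0,0],[0.0155,-0.0415,0.0131],0.02],[[0,0,0],[0.0155,-0.0415,0.0131],0.02],[[0,0,0],[0.0155,-0.0415,0.0131],0.02],[[0,-0.035,0],[0.0078,-0.0208,0.0066],0.02],[[0,0,0],[0,0,0],0.02]]}}

```text
time: 13.35
eef_pos: [0.5042, 0.1557, 0.3506]
tcp_rot: [0.939, 0.15, 0.305, -0.049]
contact_force: [-0.3, 0.8, -2.1]
opening: 0.323
finger_force: 99.4
```

```bash
python3 - <<'E'
from h import *
c=snap('side','s6');snap('wrist','w6');snap('top','t6')
a=cv2.resize(cv2.imread('pics/s6.png')[90:240,220:360],None,fx=2.4,fy=2.4);b=cv2.imread('pics/w6.png')[40:400,100:520]
cv2.imwrite('pics/v6.png',np.hstack([a,b]))
s=ctrl.get_state();R=Ro.from_quat(s['tcp_rot']).as_matrix();print(s['eef_pos'],R.round(3),s['qpos'].round(2))
w=load('w6');e=np.array([.9504,.311,0]);y=np.array([-.311,.9504,0])
k=s['eef_pos']-.002*R[:,2]
S=np.array([.575,.177,.155])
print('lips/seat pred wrist',proj(w,[S-.039*e+.019*y+[0,0,.006],S-.039*e-.019*y+[0,0,.006],S]).round(1).tolist(),'side',proj(c,[S-.039*e+.019*y+[0,0,.006],S-.039*e-.019*y+[0,0,.006],S,k]).round(1).tolist())
for a in(0,5,10):
    a=np.radians(a);z=e*np.cos(a)+np.array([0,0,np.sin(a)]);x=np.array([0,0,np.cos(a)])-e*np.sin(a)
    print(proj(w,[k,k-.058*x+.022*z,k-.058*x-.022*z]).round(1).tolist(),proj(c,[k-.066*x,k-.18*x-.02*z]).round(1).tolist())
E
```

```text
[0.50426925 0.15328913 0.35031914] [[ 0.769  0.307  0.56 ]
 [ 0.248 -0.952  0.181]
 [ 0.589 -0.    -0.808]] [ 0.03 -0.43  2.15  0.23  0.83  1.18]
lips/seat pred wrist [[306.8, 255.4], [341.9, 255.4], [324.2, 221.9]] side [[293.2, 174.8], [301.8, 178.6], [303.2, 172.0], [291.1, 141.3]]
[[328.7, 273.8], [326.7, 247.8], [327.0, 319.1]] [[291.4, 156.3], [288.9, 183.5]]
[[328.7, 273.8], [326.7, 239.6], [326.9, 310.2]] [[292.3, 155.3], [291.3, 181.2]]
[[328.7, 273.8], [326.7, 231.6], [326.9, 301.4]] [[293.2, 154.3], [293.7, 178.6]]
```

View pics/v6.png

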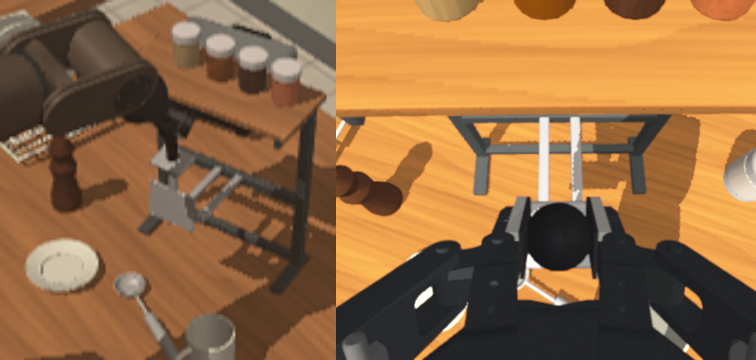

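The wrist view shows the prongs at columns 307 and 340, vertical and symmetric about the ball at (324,276), so yaw and lateral position are right. The lean is about 5°. I'll check the lip ends numerically in the side pictures.

```bash
python3 - <<'E'
from h import *
for f in('s5','s6'):
    im=load(f)['image'].astype(int); print(f)
    for v in range(152,190):
        print(v,''.join('#' if (im[v,u].max()>125 and np.ptp(im[v,u])<30) else ('.' if np.ptp(im[v,u])>40 else '-') for u in range(280,335)))
E
```

```text
s5
152 ......-------------....................................
153 ......---------------..................................
154 ......------------------...............................
155 ......------...-----------.............................
156 ......------.....------------..........................
157 ......------.......------------........................
158 ......------..........------------.....................
159 ......------............------#-----...................
160 ......------...............--###------.................
161 --....-------.-............-###----------..............
162 ----..-------------........-##-------------............
163 -----.---------------.-...###--...----##--------.......
164 -------------------------.-#--......-###---------......
165 ---------------.--------------......###--------------..
166 -----------------..-------------..--##-----------------
167 -------------------------------------#-....------------
168 ----------------------------------------......---------
169 ------------------------------------------....---------
170 -------------
[... 2765 characters left out ...]
###----------...........................
179 ..-#--############----------...........................
180 ..------#-########-----------..........................
181 .-------.#--#######-------------.......................
182 -------...--#-######-..-----------.....................
183 ------........######-....-----------...................
184 -----...........####-.......-----------................
185 ----..............#--..........----------..............
186 ---................--............----------............
187 .--................................-------------.......
188 .....................................-----------.......
189 ........................................----------.....
```

In the earlier side view the right lip end is at (303.5,180), against a prediction of (302,178.6), which confirms the seat position. Now I lower in front of the lips, then go in.

>>> {"fn": "drive_tool", "kwargs": {"moves": [[[0,0,0],[-0.0112,0,0.01535],0.02],[[0,0,0],[-0.0224,0,0.0307],0.02],[[0,0,0],[-0.0224,0,0.0307],0.02],[[0,0,0],[-0.0112,0,0.01535],0.02],[[0,0,0],[0,0,0],0.02]]}}

```text
time: 14.12
eef_pos: [0.5025, 0.1529, 0.2326]
tcp_rot: [0.94, 0.147, 0.303, -0.048]
contact_force: [-0.7, -0.3, -3.2]
opening: 0.326
finger_force: 99.3
```

>>> {"fn": "drive_tool", "kwargs": {"moves": [[[0,0,0],[0.0125,0.0005,0.0091],0.02],[[0,0,0],[0.0125,0.0005,0.0091],0.02],[[0,0,0],[0,0,0],0.02]]}}

```text
time: 14.5
eef_pos: [0.5353, 0.162, 0.2381]
tcp_rot: [0.939, 0.148, 0.307, -0.048]
contact_force: [0.4, -0.5, -2.1]
opening: 0.325
finger_force: 99.4
```

>>> {"fn": "drive_tool", "kwargs": {"moves": [[[0,0,0],[0.0125,0,0.0091],0.02],[[0,0,0],[0.0125,0,0.0091],0.02],[[0,0,0],[0,0,0],0.02],[[0,0,0],[0,0,0],0.02]]}}

```text
time: 15.0
eef_pos: [0.5629, 0.1717, 0.2366]
tcp_rot: [0.939, 0.148, 0.306, -0.048]
contact_force: [-0.4, -0.3, -3.0]
opening: 0.326
finger_force: 99.4
```

```bash
python3 - <<'E'
from h import *
c=snap('side','s7');snap('wrist','w7')
a=cv2.resize(cv2.imread('pics/s7.png')[100:230,230:350],None,fx=3,fy=3);b=cv2.imread('pics/w7.png')[10:400,100:520]
cv2.imwrite('pics/v7.png',np.hstack([a,b]))
s=ctrl.get_state();R=Ro.from_quat(s['tcp_rot']).as_matrix();print(s['eef_pos'],R.round(3),s['contact_force'])
S=np.array([.575,.177,.155]);e=np.array([.9504,.311,0]);d=S-s['eef_pos'];print('fwd to seat',d@e,'lat',d@[-.311,.9504,0],'up',-d[2])
E
```

```text
[0.56294854 0.17171851 0.23666737] [[ 0.769  0.308  0.56 ]
 [ 0.249 -0.951  0.181]
 [ 0.589 -0.    -0.808]] [-0.49579788 -0.54155886 -3.3387351 ]
fwd to seat 0.013096250269659687 lat 0.001271524927880957 up 0.08166737095882681
```

View pics/v7.png

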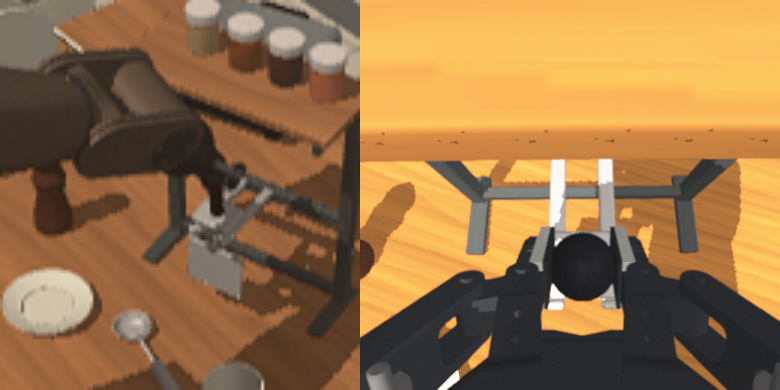

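The wrist view shows the lip ends at crop (557,303) and (612,303), robot-side of the guard and symmetric about the ball at (583,267). So the guard is past the lips and over the prongs, and the shelf edge is clear of the hand. Now I lower.

>>> {"fn": "drive_tool", "kwargs": {"moves": [[[0,0,0],[-0.0044,0,0.006],0.02],[[0,0,0],[-0.0035,0,0.0048],0.02],[[0,0,0],[0,0,0],0.02],[[0,0,0],[0,0,0],0.02]]}}

```text
time: 15.6
eef_pos: [0.5655, 0.1724, 0.2268]
tcp_rot: [0.938, 0.148, 0.309, -0.048]
contact_force: [-1.0, 1.9, 5.4]
opening: 0.328
finger_force: 100.3
```

>>> {"fn": "drive_tool", "kwargs": {"moves": [[[0,0,0],[-0.0012,0,0.0016],0.029],[[0,0,0],[-0.0012,0,0.0016],0.029],[[0,0,0],[0,0,0],0.029],[[0,0,0],[0,0,0],0.029]], "grip_force": 40}}

```text
time: 16.1
eef_pos: [0.5673, 0.1728, 0.2261]
tcp_rot: [0.937, 0.147, 0.313, -0.049]
contact_force: [-1.5, 3.2, 10.9]
opening: 0.342
finger_force: 55.8
```

>>> {"fn": "drive_tool", "kwargs": {"moves": [[[0,0,0],[0,0,0],0.0298],[[0,0,0],[0,0,0],0.0298],[[0,0,0],[0,0,0],0.0304],[[0,0,0],[0,0,0],0.0304],[[0,0,0],[0,0,0],0.0307]], "grip_force": 20}}

```text
time: 16.73
eef_pos: [0.5674, 0.1728, 0.2259]
tcp_rot: [0.937, 0.147, 0.313, -0.048]
contact_force: [0.8, 4.0, 9.0]
opening: 0.358
finger_force: 15.2
```

```bash
python3 - <<'E'
from h import *
c=snap('side','s8');w=snap('wrist','w8')
s=ctrl.get_state();R=Ro.from_quat(s['tcp_rot']).as_matrix();print(s['eef_pos'],s['contact_force'])
S=np.array([.575,.177,.155]);e=np.array([.9504,.311,0]);y=np.array([-.311,.9504,0]);k=s['eef_pos']-.002*R[:,2]
d=S-k;print('fwd',d@e,'lat',d@y,'knob-seat z',-d[2])
x=np.array([0,0,1.]);print('side guard corners if plumb',proj(c,[k-.066*x+sy*.027*y+sz*.022*e for sy in(-1,1) for sz in(-1,1)]+[k]).round(1).tolist())
print('wrist guard front/back',proj(w,[k,k-.058*x+.022*e,k-.058*x-.022*e,S-.039*e+.019*y+[0,0,.006],S-.039*e-.019*y+[0,0,.006]]).round(1).tolist())
im=w['image'].astype(int)
for v in range(225,335,3): print(v,''.join('#' if im[v,u].max()<60 else('o' if np.ptp(im[v,u])<30 else '.') for u in range(270,390,2)))
E
```

```text
[0.56746503 0.17270947 0.22593965] [0.8097303  4.01140748 9.15408291]
fwd 0.009697340147441731 lat 0.0017258205880920446 knob-seat z 0.07253830229485056
side guard corners if plumb [[305.1, 178.3], [311.4, 171.6], [292.9, 173.0], [299.3, 166.4], [302.1, 158.8]]
wrist guard front/back [[326.0, 273.0], [324.4, 248.7], [325.0, 320.1], [292.0, 332.0], [352.3, 331.7]]
225 .........oooooooo..................oooooooo.................
228 .........oooooooo..................oooooooo.................
231 .........oooooooo..................oooooooo.................
234 .........oooooooo..................oooooooo.................
237 .........oooooooo..................ooooooooo................
240 ....ooooo##oooooo..................ooooooo##ooooo...........
243 ....ooooo##oooooo..................ooooooo##oooooo..........
246 ...ooooo###oooooo...#############..ooooooo###ooooo..........
249 #ooooooo###oooooo###################oooooo###ooooooo###.....
252 #ooooooo###oooo######################ooooo###ooooooo#####...
255 ooooooo####ooo#########################ooo####ooooooo####o..
258 ooooooo####oo##
[... 970 characters left out ...]
ooooooo####################oooooooo###############
306 ########oooooooooo#################oooooooooo###############
309 ########oooooooooooooo#########oooooooooooooo###############
312 #####o#oooooooooooooooooooooooooooooooooooooo##o############
315 ####oo#oooooooooooooooooooooooooooo.oooooooooo#o############
318 ####oooooooooooo....................oooooooooo.oo###########
321 ####....oooooooo.....................oooooooo....###########
324 ###o...ooooooooo.....................oooooooo....o########o#
327 ####...ooooooooo.....................oooooooo....###########
330 ####.............................................###########
333 ####.............................................###########
```

The knob sits about 6 mm higher than it should. The guard's back edge may be resting on the lips, so I'll grip again, lift a little, go 10 mm further in and lower again.

>>> {"fn": "drive_tool", "kwargs": {"moves": [[[0,0,0],[0,0,0],0.02],[[0,0,0],[0,0,0],0.02],[[0,0,0],[0,0,0],0.02],[[0,0,0],[0.0065,0,-0.0089],0.02],[[0,0,0],[0,0,0],0.02]], "grip_force": 100}}

```text
time: 17.45
eef_pos: [0.5632, 0.1718, 0.2302]
tcp_rot: [0.939, 0.148, 0.306, -0.048]
contact_force: [0.2, 0.6, -3.2]
opening: 0.329
finger_force: 98.6
```

>>> {"fn": "drive_tool", "kwargs": {"moves": [[[0,0,0],[0.0081,0,0.0059],0.02],[[0,0,0],[0,0,0],0.02],[[0,0,0],[0,0,0],0.02]]}}

```text
time: 17.82
eef_pos: [0.5728, 0.1749, 0.2294]
tcp_rot: [0.939, 0.148, 0.305, -0.048]
contact_force: [1.0, -0.6, -2.6]
opening: 0.326
finger_force: 98.7
```

```bash
python3 - <<'E'
from h import *
w=snap('wrist','w9');c=snap('side','s9')
s=ctrl.get_state();R=Ro.from_quat(s['tcp_rot']).as_matrix();print(s['eef_pos'],s['contact_force'],s['wrist_torque'],R[:,2])
im=w['image'].astype(int)
for v in range(296,345,2): print(v,''.join('#' if im[v,u].max()<60 else('o' if np.ptp(im[v,u])<30 else '.') for u in range(270,390,2)))
im=c['image'].astype(int)
for v in range(152,205): print(v,''.join('#' if (im[v,u].max()>125 and np.ptp(im[v,u])<30) else ('.' if np.ptp(im[v,u])>40 else '-') for u in range(280,335)))
E
```

```text
[0.57282194 0.1749538  0.22976872] [ 0.50956456  0.06298423 -2.95583116] [-0.17118779  0.48755844 -0.0052242 ] [ 0.55965124  0.18125202 -0.80866445]
296 ##########ooo###########################oo##################
298 ##########oooo#########################ooo##################
300 ##########ooooo#######################ooooo#################
302 ##########oooooo#####################oooooo#################
304 ##########ooooooo###################ooooooo#################
306 ##########ooooooooo###############ooooooooo#################
308 #########oooooooo....###########....ooooooo#################
310 #########oooooooo....................oooooo#################
312 #########oooooooo....................ooooooo#o##############
314 #######o#oooooooo....................ooooooo#o##############
316 ######oo#oooooooo....................ooooooo#oo#############
318 ######o.ooooooooo....................oooooooo.o#############
320 ######...oooooooo....................oooooooo..#############
322 ######..ooooooooo....................oooooooo..#############
324 #####...ooooooooo....................
[... 3153 characters left out ...]
.....#-##########.................------
194 ......................#########-..................-----
195 ......................---######-.....................--
196 ........................--#####-.......................
197 ..........................---##-.......................
198 .............................#--.......................
199 .......................................................
200 .......................................................
201 .......................................................
202 .......................................................
203 .......................................................
204 .......................................................
```

The guard's back edge (row 307) is now well inside the lip ends (row 335). Lowering again.

>>> {"fn": "drive_tool", "kwargs": {"moves": [[[0,0,0],[-0.0024,0,0.0032],0.02],[[0,0,0],[-0.0018,0,0.0024],0.02],[[0,0,0],[0,0,0],0.02]]}}

```text
time: 18.3
eef_pos: [0.5749, 0.1754, 0.2269]
tcp_rot: [0.938, 0.148, 0.309, -0.048]
contact_force: [-0.8, 1.8, 4.5]
opening: 0.324
finger_force: 99.5
```

>>> {"fn": "drive_tool", "kwargs": {"moves": [[[0,0,0],[-0.0015,0,0.002],0.02],[[0,0,0],[0,0,0],0.02],[[0,0,0],[0,0,0],0.02]]}}

```text
time: 18.68
eef_pos: [0.5759, 0.1757, 0.2266]
tcp_rot: [0.938, 0.147, 0.311, -0.049]
contact_force: [-1.9, 3.3, 9.2]
opening: 0.326
finger_force: 99.8
```

Contact comes at the same height further in, so the guard is on the prongs and the knob just sits a few mm lower in the pads. I'll ease off gently, check, then open.

>>> {"fn": "drive_tool", "kwargs": {"moves": [[[0,0,0],[0.0006,0,-0.0008],0.0295],[[0,0,0],[0,0,0],0.0298],[[0,0,0],[0,0,0],0.0302],[[0,0,0],[0,0,0],0.0305],[[0,0,0],[0,0,0],0.0307]], "grip_force": 20}}

```text
time: 19.3
eef_pos: [0.5756, 0.1754, 0.2264]
tcp_rot: [0.938, 0.147, 0.311, -0.048]
contact_force: [0.4, 2.4, 4.9]
opening: 0.355
finger_force: 15.0
```

```bash
python3 - <<'E'
from h import *
w=snap('wrist','w10');c=snap('side','s10')
s=ctrl.get_state();R=Ro.from_quat(s['tcp_rot']).as_matrix();print(s['eef_pos'],s['contact_force'],s['wrist_torque'],s['finger_force'])
S=np.array([.575,.177,.155]);e=np.array([.9504,.311,0]);y=np.array([-.311,.9504,0]);x=np.array([0,0,1.])
for dz in(0,.006):
  g=S+[0,0,dz];print('guard bottom corners',proj(c,[g+sy*.027*y+sz*.022*e for sy in(-1,1) for sz in(-1,1)]).round(1).tolist(),'top',proj(c,[g+[0,0,.008]+sy*.027*y+sz*.022*e for sy in(-1,1) for sz in(-1,1)]).round(1).tolist(),'blade end',proj(c,[g-.114*x-.02*e+sy*.04*y for sy in(-1,1)]).round(1).tolist())
im=c['image'].astype(int)
for v in range(158,205): print(v,''.join('#' if (im[v,u].max()>125 and np.ptp(im[v,u])<30) else ('.' if np.ptp(im[v,u])>40 else '-') for u in range(280,335)))
E
```

```text
[0.57556239 0.17542915 0.22638199] [0.42517901 2.53808711 3.9432806 ] [ 0.43893909 -0.25515537  0.18947065] 15.02257838845253
guard bottom corners [[306.1, 178.0], [312.4, 171.3], [293.9, 172.6], [300.4, 166.1]] top [[306.1, 176.4], [312.4, 169.7], [293.9, 171.0], [300.4, 164.5]] blade end [[309.1, 200.6], [291.9, 192.7]]
guard bottom corners [[306.1, 176.8], [312.4, 170.1], [293.9, 171.4], [300.4, 164.9]] top [[306.1, 175.2], [312.5, 168.5], [293.9, 169.8], [300.4, 163.3]] blade end [[309.1, 199.5], [291.8, 191.6]]
158 .-....----------.-----------------.....................
159 ......------......------------------...................
160 ......------.......-------------------.................
161 ......------.......----------------------..............
162 ......------........-----------------------............
163 ......------.........-----#----...----##--------.......
164 ......------..........----#---......-###---------......
165 ......------.........--------.......-##-------------...
166 ......------.........-------......---#----------------.
167 ......------........#------.......
[... 1541 characters left out ...]
.--#############-................-------
194 ...................-############...................----
195 ......................##########.....................--
196 ......................--#######-.......................
197 ........................--#####-.......................
198 ..........................--###-.......................
199 ............................--#........................
200 .......................................................
201 .......................................................
202 .......................................................
203 .......................................................
204 .......................................................
```

The blade end in the side view is at (310.5,199)/(294.5,192.5), against (309,200.6)/(292,192.7) predicted for the seated pose. Releasing.

>>> {"fn": "drive_tool", "kwargs": {"moves": [[[0,0,0],[0,0,0],0.0315],[[0,0,0],[0,0,0],0.033],[[0,0,0],[0,0,0],0.036],[[0,0,0],[0,0,0],0.045],[[0,0,0],[0,0,0],0.055]]}}

```text
time: 20.02
eef_pos: [0.5726, 0.1748, 0.2212]
tcp_rot: [0.939, 0.148, 0.305, -0.048]
contact_force: [0.7, -0.3, 0.1]
opening: 0.645
finger_force: 0.0
```

>>> {"fn": "drive_tool", "kwargs": {"moves": [[[0,0,0],[0,0,0],0.055],[[0,0,0],[0,0,-0.01],0.055],[[0,0,0],[0,0,-0.02],0.055],[[0,0,0],[0,0,-0.04],0.055],[[0,0,0],[0,0,-0.05],0.055]]}}

```text
time: 20.65
eef_pos: [0.5045, 0.153, 0.3193]
tcp_rot: [0.939, 0.148, 0.305, -0.048]
contact_force: [1.9, -0.0, 0.7]
opening: 0.645
finger_force: 0.0
```

>>> {"fn": "drive_tool", "kwargs": {"moves": [[[0,0,0],[-0.02,0,-0.03],0.055],[[0,0,0],[-0.02,0,-0.03],0.055],[[0,0,0],[0,0,0],0.055],[[0,0,0],[0,0,0],0.055],[[0,0,0],[0,0,0],0.055]]}}

```text
time: 21.28
eef_pos: [0.4415, 0.1325, 0.343]
tcp_rot: [0.939, 0.148, 0.305, -0.048]
contact_force: [-1.1, -0.7, 0.8]
opening: 0.64
finger_force: 0.0
```

```bash
python3 - <<'E'
from h import *
w=snap('wrist','w11');c=snap('side','s11')
a=cv2.resize(cv2.imread('pics/s11.png')[140:210,270:335],None,fx=6,fy=6);b=cv2.imread('pics/w11.png')[0:400,120:520]
b=cv2.resize(b,(400,400));a=np.vstack([a,np.zeros((0,390,3),'uint8')])[:400]
cv2.imwrite('pics/v11.png',np.hstack([a,b]))
s=ctrl.get_state();print(s['eef_pos'],s['contact_force'],s['finger_force'])
S=np.array([.575,.177,.155]);e=np.array([.9504,.311,0]);x=np.array([0,0,1.])
for n,q in(('w',w),('s',c)):print(n,proj(q,[S+.066*x,S+.066*x-.18*x-.02*e]).round(1).tolist())
E
```

```text
[0.44154285 0.13247607 0.34287993] [-0.23159704  0.39872781  0.50429089] 0.0
w [[322.6, 137.7], [322.4, 209.8]]
s [[303.2, 158.6], [300.4, 196.6]]
```

View pics/v11.png

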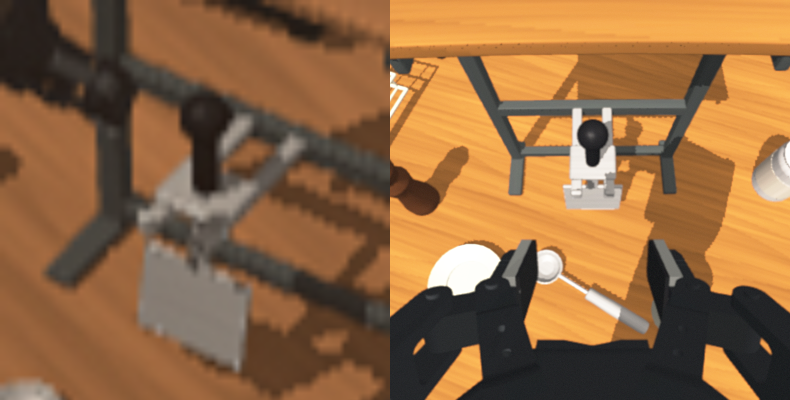

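The turner hangs upright with its guard across both prongs. The knob is at wrist (322,137), predicted (322.6,137.7), and at side (304,159), predicted (303,158.6). The robot is clear and the spoon, saucer and mill are undisturbed.

```bash
python3 -c "
from plant import ctrl
print(ctrl.sign_off())"
```

```text
the job is handed in; nothing more can be done
None
```

The turner hangs plumb and released, its guard across both prongs; the last pictures put the knob within 2 pixels of its seated position, and the job is handed in at about 21 s of the 62 s, with no verdict returned.

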